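# Load the band rod and fit its end cap

## Robot

A 7-joint arm with a two-finger parallel gripper is mounted at the origin on the work surface. World frame = base frame: x ahead of the robot, y to its left, z up, the work surface at z = 0. Lengths are in m, angles in rad, forces in N, time in s.
With the tool pointing down it reaches from about 0.4 to 0.85 m from the base axis. Payload 10.4 kg.
Tool frame: the origin (TCP) lies at the very end of the fingers, on their centre line; the grasp point (between the pads) lies r.tcp_to_grasp behind it (r.tcp_to_grasp is the distance from the TCP to the grasp point, in m); z points along the fingers, y is the line along which they close (so a half turn about z gives the same grasp; the last joint's range is limited). The gripper opens to 87 mm and grips with 3 to 60 N. Pads are 19 mm wide; open, the fingers measure 117 mm over their backs; the gripper's body (75 mm by 190 mm) begins 51 mm behind the grasp point.
Start: joints at [-1.254, 0.332, -0.065, 1.46, 0.022, 1.35, -0.088], TCP at [0.208, 0.589, 0.223] pointing down, gripper open.
Joint ranges: [-2.6, 2.6], [-0.5, 2.12], [-1.47, 1.34], [0.16, 2.42], [-1.27, 4.41], [0.06, 2.06], [-2.6, 2.6]. Speed limits (rad/s): [2.22, 2.22, 2.79, 2.79, 3.14, 3.14, 3.14].

## Interface

Orientations are given as a unit quaternion [x, y, z, w].
In Python, from bench import monitor, cams, ticket, r gives the robot as it stands.
- The arm moves only by the shell command python3 -m crank 'ROWS' [OPENING] [FORCE]. ROWS is a JSON object whose one key "steps" holds a list of rows, each a list of 2 entries, a list of its own where there are three numbers: the shift along the world's x, y, z in units of 25 mm (1.0 is 25 mm), then the turn, a rotation vector about the world's x, y, z in units of 5 degrees (1.0 is 5 degrees). In form: {"steps": [[[x, y, z], [ax, ay, az]], ...]}. A call has 1 to 10 rows; each row shifts and turns the commanded pose from where the row before left it; what a row does not reach is not made up. A row lasts 1/12 s, in which the tool goes at most 41.7 mm and 7.16 degrees, less where a joint would pass 70% of its speed; a pose out of reach is approached as far as the arm can. A call is refused whole if a number of a shift passes 1 or a number of a turn 1, either way. A call with a gripper value outside its range is refused whole. OPENING is the finger opening in mm, from 0 to 87, set as the call begins (- or left out, the last holds). The fingers move at their own pace and stop on an object; FORCE is the grip in N (left out, the last holds). Time passes only in rows, so rows that do not move let the fingers close. It gives the time, the measured TCP pose, the force, the opening and the grip force at its end, in the units of the state.
- monitor.read_state(): the state, without advancing time (a new reading comes with each control period).
- cams.camera(name): name is "side" or "top"; returns a dict with "pixels" (480x640x3 uint8, blue, green, red), "z_map" (480x640 float32, m along the optical axis (not along the pixel's ray), 0 where there is no reading), "vfov" (degrees; the focal length in pixels is half the picture's height over the tangent of half this angle, whatever the lens; pixels are square), "cx", "cy" (the principal point, pixels), "k1" (the pictures are not rectified: a ray, as slopes to the right and down, at radius r is drawn at 1 + k1 r^2 times it, then the intrinsics apply), "T" (4x4, takes a point from camera to world coordinates). Camera axes: x right, y up, looking along -z (the intrinsics and any distortion apply to the point x, -y, -z); pixel columns grow to the right and rows downward; lengths in m; the calibration is good to about 2 mm. A picture is of the moment at which its call begins.
- ticket.close_job(): hands the job in; it is judged then, once.
The state is a dict: "time": time; "joint_positions": joint angles; "joint_vel": joint speeds; "joint_torque": joint torques, N m; "ee_pos": TCP position; "eef_rot": TCP orientation; "ft_force": force on the tool from outside, world axes, zero at the start; "torque": the same for the moment, N m; "width": finger opening in m; "grip_force": force on a finger pad.
Only numpy, scipy, OpenCV 4.12 (cv2) and the standard library are available. Lean on these libraries where they do the work, as an engineer would, in place of code of your own. Each camera call takes 0.05 s, during which the arm holds its last target. There are 200 camera calls.

## Task

Load the band rod on the desk: thread the larger eight-sided spool onto the horizontal rod and slide it back to the flange, thread the smaller spool on in front of it, then press the end cap onto the rod's thin end, past the spring catch, until it is fully home, and let go. The rod is clamped up to a centimetre or so off its nominal place, so feel for it and work gently: nothing may be rammed or forced. Leave everything else on the desk where it lies.

Things in the scene. Friction and masses are not known exactly. Their poses are not given: they have to be found in the camera images.
- stand: Fixed steel stand: base 110 (x) by 100 (y) by 14 mm, post 34 mm wide behind the rod at stand y +11 to +37 mm, nothing higher than 182 mm. Origin: centre of the base's underside; z up. It carries a level rod that points along the stand's -y, nominally at x 0, 150 mm up. Force on stand and rod must stay below 40 N; 6 to 15 N does everything.
- rod_tip (a point): NOMINAL centre of the rod's free end: stand x 0, y -96 mm, z 150 mm; axes as the stand's. The rod is clamped tight and parallel to stand y, but set up to 12 mm to either side (x) and up to 10 mm higher or lower (z) than nominal. No reading shows this offset: feel (or look) for it. It stays the same all run.
- flange (a point): NOMINAL centre of the face of the flange (32 mm disc, stand y 0) that the larger spool comes to rest against; y is exact, x and z off as the rod is. From this face the rod has a shank 14 mm in diameter to y -68 mm, a 4 mm long taper, then a blunt spigot 11 mm in diameter to the free end at y -96 mm.
- catch_top (a point): NOMINAL top of the ramped brass spring catch (16 mm long, ramps both ways) on the spigot: stand y -84 mm, 7.9 mm above the rod's axis (2.4 mm proud of the spigot); off as the rod is. The spools pass over it; the cap must push it down to slide on, some 3 to 9 N along the rod, and it springs up again inside the cap.
- rack: Fixed wooden bar on two feet, on which the two spools and the cap wait in a row, in any order: bar 24 mm wide (x), 220 mm long (y), its top 35 mm above the desk; feet 90 mm wide (x), 8 mm high. Origin: centre of the underside.
- spool_large: Larger spool: grey plastic eight-sided prism with thin aluminium bands, 60 mm across flats, 34 mm long, round bore 17 mm right through, 90 to 145 g. Origin: its middle, on the bore's axis; y along the bore, x and z normal to flats. It starts lying on a flat on the rack, y along the rack's y. Home on the rod, its origin is 17 mm from the flange face.
- spool_small: Smaller spool: the same but 46 mm across flats, 34 mm long, bore 17 mm, 55 to 90 g. Origin: its middle, on the bore's axis; y along the bore, x and z normal to flats. It starts lying on a flat on the rack, y along the rack's y. Home on the rod, its origin is 51 mm from the flange face.
- cap: End cap: black eight-sided stub, 36 mm across flats, 32 mm long, 50 g; blind bore 14 mm wide, 24 mm deep, with a 19 mm wide chamber 6 to 18 mm inside for the catch. Origin: centre of its open face, which looks along its +y (as on the rod); body from y 0 to -32 mm. Starts on the rack, y along rack y. Home: bore floor on the spigot's end, origin 72 mm from the flange face; spools keep 4 mm play.
- canister_a: Film canister, black, 34 mm diameter, 50 mm high, standing on the desk between rack and stand, nearer the robot; a bystander. Origin: centre of the underside.
- canister_b: Another such film canister, farther from the robot; a bystander. Origin: centre of the underside.
- pliers_a: Banding pliers with blue grips, lying flat in front, 165 mm long, 14 mm high; a bystander. Origin: amid the handles, on the desk; x points to the jaws.
- pliers_b: Pliers with black grips, lying flat at the right, same size; a bystander.
- screwdriver: Screwdriver lying flat in front at the left, 170 mm long; a bystander.
- pencil_tin: Steel tin of pencils at the back, 76 mm diameter, 175 mm high with the pencils; a bystander. Origin: centre of the underside.
Things that resemble listed ones, but are neither listed nor needed, are in the scene too. What is shaped like the stand but pink is not meant.

How it is judged:
By the outcome, as a careful person would: the job done as asked, in the order asked, and still so for the second after the job is handed in, with the robot touching nothing.
It also fails if it takes over 72 s, if anything falls off the work surface, if the arm or the gripper's body presses on something with over 40 N, if the wrist force passes 120 N, or if a joint passes its speed limit or range.

## Working session

There is one attempt and no reset: what is moved stays moved. The work goes in short steps, Python scripts to look and compute and a shell command to move; the robot and the scene stay as the last step left them, time stands still between calls to the robot, and variables do not carry over. Pictures are saved under pics/ and viewed, at most 10 in all, crops included, and the job is handed in when it is done.

```bash
ls; mkdir -p pics
cat > h.py <<'E'
import numpy as np, cv2
from bench import monitor, cams, ticket, r
def cal(c):
    f=240/np.tan(np.radians(c["vfov"])/2); return f
def cloud(c):
    f=cal(c); v,u=np.mgrid[0:480,0:640]
    K=np.array([[f,0,c["cx"]],[0,f,c["cy"]],[0,0,1.]])
    p=np.stack([u,v],-1).reshape(-1,1,2).astype(float)
    s=cv2.undistortPoints(p,K,np.array([c["k1"],0,0,0,0.])).reshape(480,640,2)
    z=c["z_map"]; P=np.stack([s[...,0]*z,-s[...,1]*z,-z,np.ones_like(z)],-1)
    W=P@np.array(c["T"]).T; W=W[...,:3]; W[z==0]=np.nan
    return W,s
def rays(c,s):
    T=np.array(c["T"]); d=np.stack([s[...,0],-s[...,1],-np.ones(s.shape[:-1])],-1)@T[:3,:3].T
    return T[:3,3],d
E
python3 - <<'E'
from h import *
print(monitor.read_state(), r.tcp_to_grasp)
for n in ("top","side"):
    c=cams.camera(n); np.save(n+"0.npy",c,allow_pickle=True); cv2.imwrite(f"pics/{n}0.png",c["pixels"])
    print(n,c["vfov"],c["cx"],c["cy"],c["k1"],c["T"], (c["z_map"]==0).mean())
E
```

```text
pics
{'time': 0.0, 'joint_positions': array([-1.2535864 ,  0.33286071, -0.0647175 ,  1.46093552,  0.02157135,
        1.3498758 , -0.08849745]), 'joint_vel': array([-7.49025276e-04,  5.77824834e-05,  9.63260653e-04,  7.38122316e-04,
        2.17140694e-05, -2.33829971e-03,  6.16436434e-04]), 'joint_torque': array([ 3.66361364e-04, -6.23249531e+01,  2.47647031e-02, -3.89892054e+01,
       -6.13591075e-02,  3.96296207e-02,  1.65703541e-04]), 'ee_pos': array([0.20817708, 0.58890981, 0.2217637 ]), 'eef_rot': array([ 1.69072053e-01,  9.85603450e-01, -6.85077296e-04, -1.02380440e-04]), 'ft_force': array([-0.29418654, -0.26599944,  0.09499299]), 'torque': array([ 0.02594952, -0.00841582,  0.01999089]), 'grip_force': 0.0, 'width': 0.08705879077927783} 0.0187
top 57.98285494587923 323.07645366723557 237.18868629059614 -0.014282883340344483 [[ 0.02800448  0.98325002 -0.18009759  0.26867424]
 [-0.9995924   0.02654572 -0.01050534 -0.04810654]
 [-0.00554856  0.18031837  0.98359265  1.34413072]
 [ 0.          0.          0.          1.        ]] 0.004065755208333333
side 53.4910054203086 323.6387850083382 234.20861691397087 -0.015358310506671205 [[ 0.9681857   0.15565838 -0.19592582  0.26134317]
 [-0.24994209  0.56383316 -0.78716016 -1.01530965]
 [-0.0120586   0.81108732  0.58480078  0.83167351]
 [ 0.          0.          0.          1.        ]] 0.003990885416666667
```

View pics/top0.png

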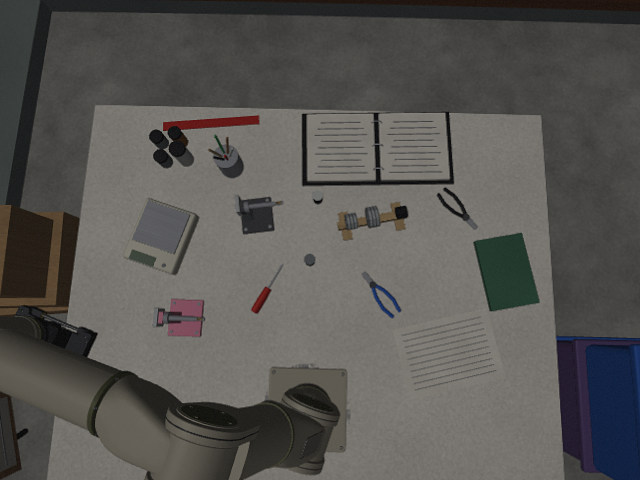

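View pics/side0.png

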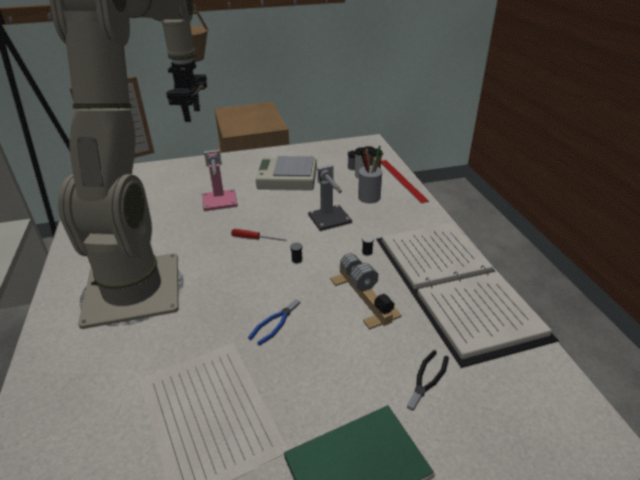

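Top view: the grey stand is at about (257,213) with its rod pointing right. The rack is at (373,220), with spools at (351,220) and (373,216) and the cap at (402,212). The pink stand at (185,317) is a decoy. The side view shows the rod near (330,183) and the rack items at (350–385, 265–303).

Run:
```python
from h import *
a=np.load("top0.npy",allow_pickle=True).item(); b=np.load("side0.npy",allow_pickle=True).item()
A=cv2.resize(a["pixels"][180:250,225:425],None,fx=4,fy=4,interpolation=cv2.INTER_CUBIC)
B1=cv2.resize(b["pixels"][155:235,295:395],None,fx=4,fy=4,interpolation=cv2.INTER_CUBIC)
B2=cv2.resize(b["pixels"][245:325,320:420],None,fx=4,fy=4,interpolation=cv2.INTER_CUBIC)
im=np.vstack([A,np.hstack([B1,B2])]); cv2.imwrite("pics/crop0.png",np.clip(im*1.5,0,255).astype(np.uint8))
W,_=cloud(a)
def rect(m,name):
    n,l,st,ce=cv2.connectedComponentsWithStats(m.astype(np.uint8))
    for i in range(1,n):
        if st[i,4]>15:
            q=W[l==i]; R=cv2.minAreaRect(q[:,:2].astype(np.float32))
            print(name,ce[i].round(),st[i,4],"c",np.round(R[0],4),"sz",np.round(R[1],4),"ang",round(R[2],1),"zmed",np.round(np.nanpercentile(q[:,2],[5,50,95]),4))
roi=np.zeros((480,640),bool); roi[180:270,225:425]=1
z=W[...,2]; print("desk",np.nanmedian(z[roi]))
rect(roi&(z>.009),"all"); rect(roi&(z>.04),"h>40"); rect(roi&(z>.12),"h>120"); 
hsv=cv2.cvtColor(a["pixels"],cv2.COLOR_BGR2HSV); 
rect(roi&(hsv[...,0]>8)&(hsv[...,0]<25)&(hsv[...,1]>90),"wood")
```

```text
desk 0.00036319440105203604
all [341. 181.] 149 c [ 0.6954 -0.0897] sz [0.0099 0.2181] ang 2.0 zmed [0.0102 0.0189 0.0257]
all [400. 180.] 53 c [ 0.7027 -0.2824] sz [0.0061 0.1359] ang 1.3 zmed [0.0106 0.0177 0.0221]
all [318. 197.] 115 c [ 0.6358 -0.0149] sz [0.0318 0.0311] ang 2.6 zmed [0.0157 0.0487 0.0536]
all [256. 214.] 1179 c [0.5813 0.1548] sz [0.1098 0.1456] ang 8.3 zmed [0.0104 0.0165 0.1691]
all [372. 218.] 961 c [ 0.5703 -0.1844] sz [0.0624 0.2165] ang 14.7 zmed [0.0183 0.0682 0.0948]
all [401. 225.] 16 c [ 0.5577 -0.2774] sz [0.008  0.0251] ang 72.7 zmed [0.0093 0.0105 0.0132]
all [310. 260.] 105 c [0.4378 0.0047] sz [0.0309 0.0332] ang 1.4 zmed [0.0269 0.0494 0.054 ]
h>40 [318. 196.] 93 c [ 0.6364 -0.0134] sz [0.0309 0.0317] ang 27.7 zmed [0.0443 0.0498 0.054 ]
h>40 [251. 207.] 434 c [0.5821 0.1488] sz [0.0511 0.1334] ang 8.3 zmed [0.0576 0.1605 0.1711]
h>40 [373. 217.] 284 c [ 0.5696 -0.1819] sz [0.0617 0.0351] ang 12.5 zmed [0.0552 0.0885 0.0968]
h>40 [402. 212.] 155 c [ 0.5887 -0.2717] sz [0.037  0.0331] ang 11.6 zmed [0.0482 0.067  0.0735]
h>40 [351. 221.] 197 c [ 0.5552 -0.1181] sz [0.0477 0.034 ] ang 12.3 zmed [0.0534 0.0768 0.0845]
h>40 [310. 259.] 98 c [0.438  0.0047] sz [0.0306 0.0332] ang 3.1 zmed [0.0463 0.0495 0.0541]
h>120 [251. 205.] 372 c [0.5821 0.1488] sz [0.0511 0.1334] ang 8.3 zmed [0.1463 0.1617 0.1714]
wood [393. 217.] 255 c [ 0.5842 -0.2447] sz [0.0858 0.0718] ang 11.7 zmed [0.004  0.0159 0.037 ]
wood [344. 227.] 177 c [ 0.5509 -0.0963] sz [0.0877 0.0359] ang 12.8 zmed [0.0035 0.0088 0.0365]
wood [362. 221.] 57 c [ 0.5622 -0.1531] sz [0.0238 0.0232] ang 10.4 zmed [0.0309 0.0347 0.0385]
```

View pics/crop0.png

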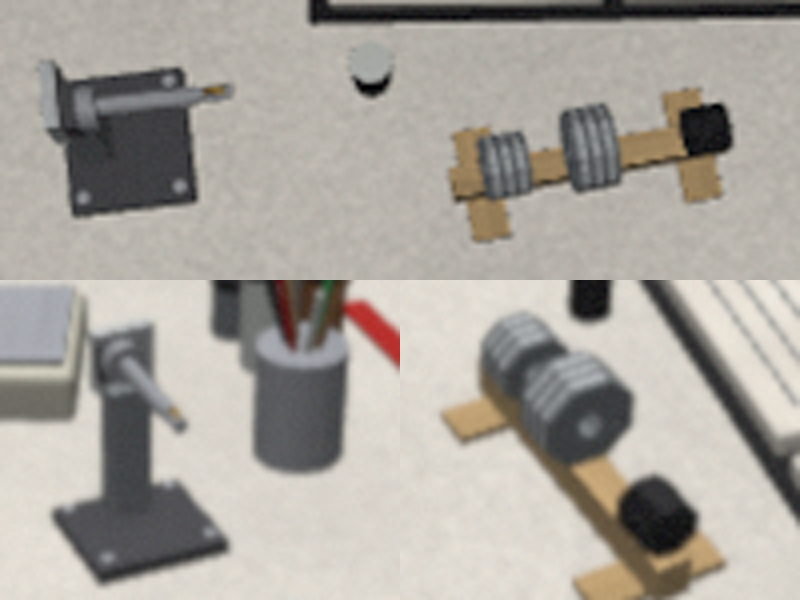

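The crops show the small spool next to the stand, the large one in the middle and the cap at the far end. The cap shows a closed black face toward -y, so its open side faces the spools. Next I measure the rod line and the item centres from both views.

```bash
cat > rod.py <<'E'
from h import *
def line(c,W,D):   # midline of the rod in one view -> two rays ; D=approx rod direction pts
    pass
def run(a,b):
    out=[]
    for n,c in (("top",a),("side",b)):
        W,s=cloud(c); th=np.radians(8.3); ey=np.array([-np.sin(th),np.cos(th)]); ex=np.array([np.cos(th),np.sin(th)])
        c0=np.array([.582,.148]); q=W[...,:2]-c0; x=q@ex; y=q@ey; z=W[...,2]
        out.append((n,c,W,s,x,y,z))
    return out
E
python3 - <<'E'
from h import *
a=np.load("top0.npy",allow_pickle=True).item(); b=np.load("side0.npy",allow_pickle=True).item()
# base of stand
for n,c in (("top",a),("side",b)):
    W,s=cloud(c); z=W[...,2]; X,Y=W[...,0],W[...,1]
    print(n,"desk z near stand/rack",np.nanmedian(z[(abs(X-.48)<.03)&(abs(Y-.13)<.04)]),np.nanmedian(z[(abs(X-.48)<.02)&(abs(Y+.2)<.03)]))
    m=(abs(X-.575)<.09)&(abs(Y-.155)<.11)&(z>.008)&(z<.022)
    R=cv2.minAreaRect(np.stack([X[m],Y[m]],1).astype(np.float32)); print(" base",R,m.sum(),np.nanmedian(z[m]))
    th=np.radians(8.3); ey=np.array([-np.sin(th),np.cos(th)]); ex=np.array([np.cos(th),np.sin(th)])
    q=W[...,:2]-np.array([.582,.148]); x=q@ex; y=q@ey
    m=(z>.125)&(abs(x)<.035)&(abs(y)<.12)
    print(" high y range",np.nanmin(y[m]),np.nanmax(y[m]))
    for lo in np.arange(-.075,.08,.01):
        k=m&(y>=lo)&(y<lo+.01)
        if k.sum()>3: print("  y%.3f n%d x %.4f..%.4f z %.4f..%.4f"%(lo,k.sum(),x[k].min(),x[k].max(),z[k].min(),z[k].max()))
    for nm,p in (("small",(.5552,-.1181)),("large",(.5696,-.1819)),("cap",(.5887,-.2717))):
        m=(np.hypot(X-p[0],Y-p[1])<.05)&(z>.042)
        th=np.radians(12.3); v=(W[m][:,:2]-p)
        u=v@np.array([np.cos(th),np.sin(th)]); w=v@np.array([-np.sin(th),np.cos(th)]); k=abs(w)<.025 
        print(nm,"x",np.round(np.percentile(u[k],[1,99]),4),"y",np.round(np.percentile(w[k],[1,99]),4),"ztop",np.round(np.percentile(z[m][k],[50,90,97]),4))
E
```

```text
top desk z near stand/rack -0.0005406039068435176 -0.0003992934743441978
 base ((0.5666155219078064, 0.16074983775615692), (0.16284704208374023, 0.13359257578849792), 15.39627742767334) 750 0.013889674842247346
 high y range -0.06597143553878652 0.06744787110731283
  y-0.065 n14 x -0.0129..-0.0038 z 0.1554..0.1633
  y-0.055 n12 x -0.0138..-0.0062 z 0.1532..0.1651
  y-0.045 n16 x -0.0158..-0.0050 z 0.1539..0.1620
  y-0.035 n17 x -0.0145..-0.0026 z 0.1517..0.1633
  y-0.025 n19 x -0.0167..-0.0012 z 0.1536..0.1645
  y-0.015 n15 x -0.0151..-0.0024 z 0.1526..0.1639
  y-0.005 n18 x -0.0156..-0.0022 z 0.1549..0.1624
  y0.005 n16 x -0.0159..-0.0050 z 0.1531..0.1634
  y0.015 n18 x -0.0147..-0.0020 z 0.1546..0.1625
  y0.025 n36 x -0.0253..0.0021 z 0.1453..0.1734
  y0.035 n41 x -0.0242..0.0045 z 0.1339..0.1737
  y0.045 n53 x -0.0252..0.0213 z 0.1306..0.1681
  y0.055 n82 x -0.0254..0.0258 z 0.1261..0.1748
  y0.065 n13 x -0.0240..0.0165 z 0.1284..0.1735
small x [-0.0232  0.0226] y [-0.0165  0.017 ] ztop [0.0768 0.0832 0.0849]
large x [-0.0306  0.0292] y [-0.017   0.0172] ztop [0.0885 0.096  0.0974
[... 591 characters left out ...]
.025 n13 x -0.0169..-0.0051 z 0.1520..0.1615
  y-0.015 n8 x -0.0164..-0.0095 z 0.1529..0.1630
  y-0.005 n11 x -0.0170..-0.0074 z 0.1502..0.1626
  y0.005 n7 x -0.0172..-0.0063 z 0.1532..0.1616
  y0.015 n11 x -0.0171..-0.0043 z 0.1504..0.1604
  y0.025 n59 x -0.0260..0.0038 z 0.1388..0.1718
  y0.035 n32 x -0.0269..-0.0018 z 0.1258..0.1696
  y0.045 n44 x -0.0276..0.0228 z 0.1254..0.1710
  y0.055 n89 x -0.0263..0.0260 z 0.1251..0.1713
  y0.065 n8 x -0.0248..0.0196 z 0.1254..0.1694
small x [-0.0246  0.0202] y [-0.0195  0.0187] ztop [0.0714 0.0803 0.0813]
large x [-0.032   0.0271] y [-0.0188  0.0179] ztop [0.0774 0.0939 0.0954]
cap x [-0.0195  0.0158] y [-0.017   0.0179] ztop [0.0628 0.0701 0.0718]
```

Run:
```python
from h import *
a=np.load("top0.npy",allow_pickle=True).item(); b=np.load("side0.npy",allow_pickle=True).item()
th=np.radians(8.3); ey=np.array([-np.sin(th),np.cos(th)]); ex=np.array([np.cos(th),np.sin(th)]); o=np.array([.582,.148])
planes=[]
for n,c in (("top",a),("side",b)):
    W,s=cloud(c); z=W[...,2]; q=W[...,:2]-o; x=q@ex; y=q@ey
    full=(z>.12)&(abs(x+.009)<.016)&(y<.1)&(y>-.09)
    sh=full&(y>-.04)&(y<.018)
    A=np.stack([y[sh],np.ones(sh.sum())],1); px,*_=np.linalg.lstsq(A,x[sh],rcond=None); pz,*_=np.linalg.lstsq(A,z[sh],rcond=None)
    print(n,sh.sum(),"x=%.4f+%.4fy  z=%.4f+%.4fy"%(px[1],px[0],pz[1],pz[0]), "axis z~",z[sh].mean()-.0055)
    # image midline: mean of ray directions across rod in slabs
    v,u=np.nonzero(sh); 
    d=np.stack([u,v],1).astype(np.float32); L=cv2.fitLine(d,cv2.DIST_L2,0,.01,.01).ravel()
    # midline points: center pixel per column/row along main dir
    print(" pix line",L)
    f=cal(c);K=np.array([[f,0,c["cx"]],[0,f,c["cy"]],[0,0,1.]])
    p=np.array([[L[2:]-15*L[:2]],[L[2:]+15*L[:2]]]); sl=cv2.undistortPoints(p.astype(float),K,np.array([c["k1"],0,0,0,0.])).reshape(2,2)
    C,D=rays(c,sl); nrm=np.cross(D[0],D[1]); nrm/=np.linalg.norm(nrm); planes.append((nrm,nrm@C))
    tip=full&(y<-.04); t=np.sort(y[tip]); print(" tip y",t[:5], "flange face?")
    fl=(z>.12)&(abs(x+.009)<.02)&(abs(x+.009)>.0095)&(abs(y-.025)<.02); print(" flange y",np.percentile(y[fl],[2,5,20,50]))
    bs=(z>.008)&(z<.020)&(abs(x)<.1)&(abs(y-.03)<.09)
    yy=y[bs]; k=abs(y-.02)<.02
    print(" base x at y.0-.04",np.percentile(x[bs&k],[1,99])," y at x+-.02",np.percentile(y[bs&(abs(x+.02)<.02)],[1,99]))
d=np.cross(planes[0][0],planes[1][0]); d/=np.linalg.norm(d); d*=np.sign(d[1])
for Y in (.08,.15):
    p=np.linalg.solve(np.array([planes[0][0],planes[1][0],[0,1,0]]),[planes[0][1],planes[1][1],Y]); print("line at Y",Y,p)
print("dir",d,"yaw",np.degrees(np.arctan2(-d[0],d[1])))
```

```text
top 98 x=-0.0098+-0.0068y  z=0.1590+0.0004y axis z~ 0.1534959814751568
 pix line [ 9.9260217e-01 -1.2141243e-01  2.6345920e+02  2.0482654e+02]
 tip y [-0.06597144 -0.06595877 -0.06430519 -0.06393933 -0.06364681] flange face?
 flange y [0.02974531 0.03004463 0.03186208 0.03746225]
 base x at y.0-.04 [-0.0538506   0.05393585]  y at x+-.02 [-0.01924835  0.07802896]
side 59 x=-0.0128+-0.0277y  z=0.1576+0.0031y axis z~ 0.1520431476796264
 pix line [  0.6882123   0.7255094 331.0339    181.86441  ]
 tip y [-0.0689792  -0.06770943 -0.06735696 -0.06683055 -0.06505709] flange face?
 flange y [0.02880619 0.02935906 0.03046204 0.03308252]
 base x at y.0-.04 [-0.05613165  0.05154229]  y at x+-.02 [-0.02237739  0.08043243]
line at Y 0.08 [0.58411905 0.08       0.15321125]
line at Y 0.15 [0.57427776 0.15       0.1500919 ]
dir [-0.13908533  0.98929862 -0.0440853 ] yaw 8.002752889492491
```

```bash
python3 -m crank '{"steps":[[[0.45,-0.96,0.05],[0,0,-0.36]],[[0.45,-0.96,0.05],[0,0,-0.36]],[[0.45,-0.96,0.05],[0,0,-0.36]],[[0.45,-0.96,0.05],[0,0,-0.36]],[[0.45,-0.96,0.05],[0,0,-0.36]],[[0.45,-0.96,0.05],[0,0,-0.36]],[[0.45,-0.96,0.05],[0,0,-0.36]],[[0.45,-0.96,0.05],[0,0,-0.36]]]}' 87 20
python3 -m crank '{"steps":[[[0.45,-0.96,0.05],[0,0,-0.36]],[[0.45,-0.96,0.05],[0,0,-0.36]],[[0.45,-0.96,0.05],[0,0,-0.36]],[[0.45,-0.96,0.05],[0,0,-0.36]],[[0.45,-0.96,0.05],[0,0,-0.36]],[[0.45,-0.96,0.05],[0,0,-0.36]],[[0.45,-0.96,0.05],[0,0,-0.36]],[[0.45,-0.96,0.05],[0,0,-0.36]]]}'
```

```text
time: 0.77
ee_pos: [0.2986, 0.3959, 0.2323]
eef_rot: [0.292, 0.956, -0.0, -0.0]
ft_force: [1.5, -0.1, 0.3]
width: 0.0867
grip_force: 0.0
time: 1.43
ee_pos: [0.3885, 0.2039, 0.2424]
eef_rot: [0.41, 0.912, -0.0, -0.0]
ft_force: [0.7, 0.5, -0.0]
width: 0.087
grip_force: 0.0
```

```bash
python3 -m crank '{"steps":[[[0.45,-0.96,0],[0,0,-0.36]],[[0.45,-0.96,0],[0,0,-0.36]],[[0.45,-0.96,0],[0,0,-0.36]],[[0.45,-0.96,0],[0,0,-0.36]],[[0.45,-0.96,0],[0,0,-0.36]],[[0.45,-0.96,0],[0,0,-0.36]],[[0.45,-0.96,0],[0,0,-0.36]],[[0.45,-0.96,0],[0,0,-0.36]]]}' 
python3 -m crank '{"steps":[[[0.45,-0.96,0],[0,0,-0.36]],[[0.45,-0.96,0],[0,0,-0.36]],[[0.45,-0.96,0],[0,0,-0.36]],[[0.45,-0.96,0],[0,0,-0.36]],[[0.45,-0.96,0],[0,0,-0.36]],[[0.45,-0.96,0],[0,0,-0.36]],[[0.45,-0.96,0],[0,0,-0.36]],[[0.45,-0.96,0],[0,0,-0.36]],[[0,0,0],[0,0,0]]]}'
python3 -c "
from h import *
s=monitor.read_state();q=s['eef_rot'];print(s['ee_pos'],np.degrees(2*np.arctan2(q[1],q[0]))-90,q,s['joint_positions'].round(2))"
```

```text
time: 2.1
ee_pos: [0.4785, 0.012, 0.2424]
eef_rot: [0.521, 0.854, 0.0, -0.0]
ft_force: [-0.6, 1.0, 1.4]
width: 0.0868
grip_force: 0.0
time: 2.85
ee_pos: [0.5684, -0.1836, 0.2419]
eef_rot: [0.626, 0.78, -0.001, 0.001]
ft_force: [-1.3, -0.6, -0.0]
width: 0.0871
grip_force: 0.0
[ 0.56836786 -0.1836467   0.24194895] 12.544787114402823 [ 6.25617868e-01  7.80128131e-01 -1.43068308e-03  5.79598592e-04] [-0.35  0.31  0.73  1.54 -0.2   1.37  0.62]
```

```bash
python3 -m crank '{"steps":[[[0.05,0.07,-0.95],[0,0,-0.04]],[[0,0,-0.95],[0,0,0]],[[0,0,-0.95],[0,0,0]],[[0,0,-0.95],[0,0,0]],[[0,0,-0.95],[0,0,0]],[[0,0,-0.95],[0,0,0]],[[0,0,-0.95],[0,0,0]],[[0,0,-0.8],[0,0,0]],[[0,0,-0.37],[0,0,0]],[[0,0,0],[0,0,0]]]}' 87
python3 -m crank '{"steps":[[[0,0,0],[0,0,0]],[[0,0,0],[0,0,0]],[[0,0,0],[0,0,0]],[[0,0,0],[0,0,0]],[[0,0,0],[0,0,0]]]}' 55 15
```

```text
time: 3.68
ee_pos: [0.5681, -0.1762, 0.045]
eef_rot: [0.624, 0.781, -0.001, -0.002]
ft_force: [-0.1, 1.0, 0.0]
width: 0.0867
grip_force: 0.0
time: 4.1
ee_pos: [0.57, -0.177, 0.0478]
eef_rot: [0.624, 0.781, 0.0, 0.0]
ft_force: [-1.0, -0.1, -0.1]
width: 0.0616
grip_force: 0.4
```

```bash
python3 -m crank '{"steps":[[[0,0,0],[0,0,0]],[[0.02,-0.1,-0.06],[0,0,0]],[[0.02,-0.1,0],[0,0,0]],[[0,0,0],[0,0,0]],[[0,0,0],[0,0,0]]]}' 70
python3 -m crank '{"steps":[[[0,0,0],[0,0,0]],[[0,0,0],[0,0,0]],[[0,0,0],[0,0,0]],[[0,0,0],[0,0,0]],[[0,0,0],[0,0,0]],[[0,0,0],[0,0,0]]]}' 50 25
python3 -c "
from h import *
s=monitor.read_state();q=s['eef_rot'];print(s['ee_pos'],np.degrees(2*np.arctan2(q[1],q[0]))-90,s['width'],s['grip_force'],s['ft_force'])"
```

```text
time: 4.52
ee_pos: [0.5705, -0.1824, 0.0455]
eef_rot: [0.625, 0.781, -0.0, 0.0]
ft_force: [-0.2, 1.2, -0.4]
width: 0.0697
grip_force: 0.0
time: 5.02
ee_pos: [0.5705, -0.1819, 0.0455]
eef_rot: [0.624, 0.781, 0.0, -0.0]
ft_force: [-0.3, -0.2, 0.0]
width: 0.0598
grip_force: 25.0
[ 0.57054627 -0.18187483  0.04553961] 12.735193166043473 0.05981995155807729 24.99453948199516 [-0.33211025 -0.15822817  0.03055053]
```

```bash
python3 -m crank '{"steps":[[[0,0,0.5],[0,0,0]],[[0,0,1],[0,0,0]],[[0,0,1],[0,0,0]],[[0,0.1,1],[0,0,0]],[[0.07,0.4,0.05],[0,0,-0.1]],[[0.07,0.8,0],[0,0,-0.1]],[[0.07,0.9,0],[0,0,-0.1]],[[0.07,0.9,0],[0,0,-0.1]],[[0.07,0.9,0],[0,0,-0.1]],[[0.07,0.9,0],[0,0,-0.1]]]}'
python3 -m crank '{"steps":[[[0.07,0.9,0],[0,0,-0.1]],[[0.07,0.9,0],[0,0,-0.1]],[[0.07,0.9,0],[0,0,-0.1]],[[0.07,0.7,0],[0,0,-0.1]],[[0.03,0.5,0],[0,0,0]],[[0,0,0],[0,0,0]],[[0,0,0],[0,0,0]],[[0,0,0],[0,0,0]]]}'
cat > look.py <<'E'
from h import *
import sys
s=monitor.read_state();q=s['eef_rot'];print(s['ee_pos'].round(4),"yaw",np.degrees(2*np.arctan2(q[1],q[0]))-90,s['width'],s['ft_force'].round(1))
o=np.array([.582,.148]); th=np.radians(8.3); ey=np.array([-np.sin(th),np.cos(th)]); ex=np.array([np.cos(th),np.sin(th)])
v=s['ee_pos'][:2]-o; print("tcp in frame x %.4f y %.4f"%(v@ex,v@ey))
for n in ("top","side"):
    c=cams.camera(n); np.save(n+sys.argv[1]+".npy",c,allow_pickle=True)
    W,_=cloud(c); z=W[...,2]; qq=W[...,:2]-o; x=qq@ex; y=qq@ey
    m=(z>.12)&(abs(x+.009)<.014)&(y>-.07)&(y<.018)
    w=m&(y<-.042); 
    print(n,m.sum(),"rod x=%.4f z=%.4f"%(x[m].mean(),z[m].mean()), "ymin",np.sort(y[m])[:3])
    y0=v@ey
    g=(abs(y-y0)<.019)&(abs(x-v@ex)<.032)&(z>.12)&(z<.19)
    if g.sum(): print("  spool x pct",np.percentile(x[g],[1,99]),"y",np.percentile(y[g],[1,99]),"zpct",np.percentile(z[g],[2,98]))
E
python3 look.py 1
python3 - <<'E'
import numpy as np,cv2
a=np.load("top1.npy",allow_pickle=True).item()["pixels"]; b=np.load("side1.npy",allow_pickle=True).item()["pixels"]
f=lambda i,r,c:cv2.resize(i[r:r+80,c:c+100],None,fx=4,fy=4,interpolation=cv2.INTER_CUBIC)
cv2.imwrite("pics/c1.png",np.clip(np.hstack([f(a,170,225),f(b,155,295)])*1.5,0,255).astype(np.uint8))
E
```

```text
time: 5.85
ee_pos: [0.581, -0.0586, 0.1353]
eef_rot: [0.645, 0.764, 0.0, 0.0]
ft_force: [0.8, -0.3, -1.6]
width: 0.06
grip_force: 25.0
time: 6.52
ee_pos: [0.5887, 0.0364, 0.1346]
eef_rot: [0.658, 0.753, -0.0, 0.0]
ft_force: [0.0, -0.4, -1.0]
width: 0.0599
grip_force: 25.0
[0.5887 0.0364 0.1346] yaw 7.649398384728599 0.05985919061408052 [ 0.  -0.4 -1. ]
tcp in frame x -0.0094 y -0.1114
top 55 rod x=-0.0103 z=0.4032 ymin [-0.0697672  -0.06929438 -0.06919492]
side 5 rod x=-0.0138 z=0.5428 ymin [-0.06865733 -0.06832617 -0.06699401]
  spool x pct [-0.04065115  0.02160884] y [-0.13026949 -0.09569278] zpct [0.12599521 0.18442505]
```

View pics/c1.png

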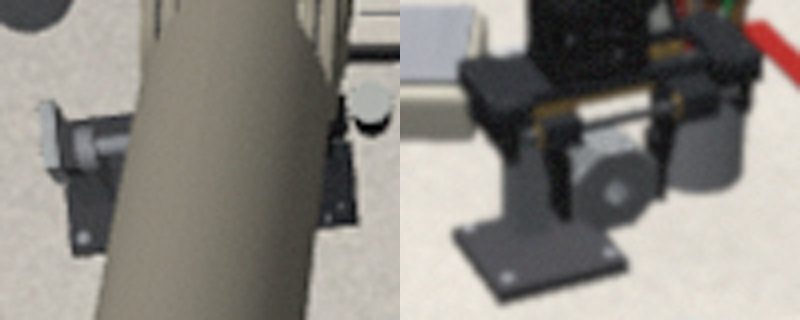

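```bash
cat > st.py <<'E'
from h import *
s=monitor.read_state();q=s['eef_rot']
o=np.array([.582,.148]); th=np.radians(8.3); ey=np.array([-np.sin(th),np.cos(th)]); ex=np.array([np.cos(th),np.sin(th)])
v=s['ee_pos'][:2]-o; f=s['ft_force']
print("frame x %.4f y %.4f z %.4f yaw %.2f"%(v@ex,v@ey,s['ee_pos'][2],np.degrees(2*np.arctan2(q[1],q[0]))-90),"F x %.1f y %.1f z %.1f"%(f[:2]@ex,f[:2]@ey,f[2]),"tq",s['torque'].round(2),"w",round(s['width'],4),"t",s['time'])
E
python3 -m crank '{"steps":[[[-0.02,0.2,-0.01],[0,0,0.12]],[[-0.03,0.3,0],[0,0,0]],[[-0.02,0.2,0],[0,0,0]],[[-0.02,0.15,0],[0,0,0]],[[0,0,0],[0,0,0]],[[0,0,0],[0,0,0]]]}'; python3 st.py
python3 -m crank '{"steps":[[[-0.01,0.08,0],[0,0,0]],[[-0.01,0.08,0],[0,0,0]],[[-0.01,0.08,0],[0,0,0]],[[-0.01,0.08,0],[0,0,0]],[[0,0,0],[0,0,0]],[[0,0,0],[0,0,0]]]}'; python3 st.py
```

```text
time: 7.12
ee_pos: [0.5865, 0.0597, 0.134]
eef_rot: [0.654, 0.757, -0.0, -0.0]
ft_force: [-0.0, 0.1, -1.1]
width: 0.0595
grip_force: 25.0
frame x -0.0083 y -0.0880 z 0.1340 yaw 8.38 F x 0.0 y 0.1 z -1.1 tq [-0.13  0.04 -0.03] w 0.0595 t 7.1167
time: 7.62
ee_pos: [0.5855, 0.0674, 0.1341]
eef_rot: [0.654, 0.757, 0.0, 0.0]
ft_force: [0.3, -0.0, -1.3]
width: 0.0599
grip_force: 25.0
frame x -0.0081 y -0.0802 z 0.1341 yaw 8.35 F x 0.3 y -0.1 z -1.3 tq [-0.05  0.04 -0.  ] w 0.0599 t 7.6167
```

```bash
python3 -m crank '{"steps":[[[0.06,0.01,0],[0,0,0]],[[0.04,0,0],[0,0,0]],[[0,0,0],[0,0,0]],[[0,0,0],[0,0,0]]]}' >/dev/null; python3 st.py
python3 -m crank '{"steps":[[[-0.1,-0.01,0],[0,0,0]],[[-0.06,-0.01,0],[0,0,0]],[[-0.04,0,0],[0,0,0]],[[0,0,0],[0,0,0]],[[0,0,0],[0,0,0]]]}' >/dev/null; python3 st.py
```

```text
frame x -0.0056 y -0.0806 z 0.1341 yaw 8.32 F x 0.2 y 0.3 z -0.9 tq [-0.11  0.01 -0.02] w 0.0601 t 7.95
frame x -0.0107 y -0.0802 z 0.1341 yaw 8.34 F x -0.7 y -0.1 z -1.7 tq [-0.13  0.05  0.04] w 0.0602 t 8.3667
```

```bash
python3 -m crank '{"steps":[[[0.1,0.01,0],[0,0,0]],[[-0.01,0.08,0],[0,0,0]],[[-0.01,0.08,0],[0,0,0]],[[-0.01,0.08,0],[0,0,0]],[[0,0,0],[0,0,0]],[[0,0,0],[0,0,0]]]}' >/dev/null; python3 st.py
python3 -m crank '{"steps":[[[0.06,0.01,0],[0,0,0]],[[0.06,0,0],[0,0,0]],[[0,0,0],[0,0,0]],[[0,0,0],[0,0,0]]]}' >/dev/null; python3 st.py
python3 -m crank '{"steps":[[[-0.1,-0.01,0],[0,0,0]],[[-0.06,-0.01,0],[0,0,0]],[[-0.08,0,0],[0,0,0]],[[0,0,0],[0,0,0]],[[0,0,0],[0,0,0]]]}' >/dev/null; python3 st.py
```

```text
frame x -0.0080 y -0.0741 z 0.1341 yaw 8.35 F x -0.8 y -0.2 z -0.8 tq [-0.11  0.04 -0.02] w 0.0601 t 8.8667
frame x -0.0050 y -0.0747 z 0.1341 yaw 8.32 F x -0.7 y -0.1 z 0.2 tq [-0.16  0.32 -0.03] w 0.0601 t 9.2
frame x -0.0110 y -0.0742 z 0.1343 yaw 8.33 F x 0.2 y -0.6 z -0.4 tq [-0.08 -0.04  0.01] w 0.0594 t 9.6167
```

```bash
python3 -m crank '{"steps":[[[0.1,0.01,0],[0,0,0]],[[0,0.08,0],[0,0,0]],[[-0.01,0.08,0],[0,0,0]],[[-0.01,0.08,0],[0,0,0]],[[-0.01,0.08,0],[0,0,0]],[[0,0,0],[0,0,0]]]}' >/dev/null; python3 st.py
python3 -m crank '{"steps":[[[-0.01,0.08,0],[0,0,0]],[[-0.01,0.08,0],[0,0,0]],[[-0.01,0.08,0],[0,0,0]],[[-0.01,0.08,0],[0,0,0]],[[0,0,0],[0,0,0]]]}' >/dev/null; python3 st.py
```

```text
frame x -0.0081 y -0.0655 z 0.1341 yaw 8.38 F x 1.0 y 0.7 z -0.0 tq [ 0.01  0.   -0.06] w 0.0597 t 10.1167
frame x -0.0079 y -0.0575 z 0.1341 yaw 8.37 F x 0.3 y 0.5 z -0.2 tq [-0.03  0.03  0.01] w 0.06 t 10.5333
```

```bash
python3 -m crank '{"steps":[[[-0.01,0.08,0],[0,0,0]],[[-0.01,0.08,0],[0,0,0]],[[-0.01,0.08,0],[0,0,0]],[[-0.01,0.08,0],[0,0,0]],[[-0.01,0.08,0],[0,0,0]],[[0,0,0],[0,0,0]],[[0,0,0],[0,0,0]]]}' >/dev/null; python3 st.py
python3 -m crank '{"steps":[[[0.06,0.01,0],[0,0,0]],[[0,0,0],[0,0,0]],[[0,0,0],[0,0,0]]]}' >/dev/null; python3 st.py
python3 -m crank '{"steps":[[[-0.06,-0.01,0],[0,0,0]],[[-0.06,-0.01,0],[0,0,0]],[[0,0,0],[0,0,0]],[[0,0,0],[0,0,0]]]}' >/dev/null; python3 st.py
python3 -m crank '{"steps":[[[0.06,0.01,0.06],[0,0,0]],[[0,0,0],[0,0,0]],[[0,0,0],[0,0,0]]]}' >/dev/null; python3 st.py
python3 -m crank '{"steps":[[[0,0,-0.06],[0,0,0]],[[0,0,-0.06],[0,0,0]],[[0,0,0],[0,0,0]],[[0,0,0],[0,0,0]]]}' >/dev/null; python3 st.py
```

```text
frame x -0.0077 y -0.0477 z 0.1341 yaw 8.36 F x 0.0 y 0.1 z -0.8 tq [ 0.05  0.04 -0.05] w 0.0597 t 11.1167
frame x -0.0069 y -0.0479 z 0.1339 yaw 8.34 F x -4.8 y 1.1 z 2.5 tq [0.02 1.06 0.05] w 0.0595 t 11.3667
frame x -0.0092 y -0.0482 z 0.1341 yaw 8.33 F x -0.3 y -0.3 z -0.2 tq [-0.13  0.05 -0.03] w 0.0597 t 11.7
frame x -0.0076 y -0.0481 z 0.1355 yaw 8.33 F x -0.7 y 0.8 z -1.6 tq [-0.11  0.01 -0.  ] w 0.0599 t 11.95
frame x -0.0075 y -0.0481 z 0.1332 yaw 8.33 F x -2.1 y -1.0 z 7.2 tq [-0.11  0.58 -0.01] w 0.0596 t 12.2833
```

```bash
python3 -m crank '{"steps":[[[-0.05,0,0.1],[0,0,0]],[[-0.02,0.15,0],[0,0,0]],[[-0.03,0.2,0],[0,0,0]],[[-0.03,0.2,0],[0,0,0]],[[0,0,0],[0,0,0]],[[0,0,0],[0,0,0]]]}' >/dev/null; python3 st.py
python3 -m crank '{"steps":[[[-0.03,0.2,0],[0,0,0]],[[-0.03,0.2,0],[0,0,0]],[[-0.03,0.2,0],[0,0,0]],[[-0.03,0.2,0],[0,0,0]],[[0,0,0],[0,0,0]],[[0,0,0],[0,0,0]]]}' >/dev/null; python3 st.py
```

```text
frame x -0.0091 y -0.0333 z 0.1348 yaw 8.40 F x -0.1 y 0.0 z -1.0 tq [-0.09  0.02 -0.03] w 0.0597 t 12.7833
frame x -0.0090 y -0.0133 z 0.1350 yaw 8.38 F x 0.3 y -0.9 z -1.0 tq [-0.05  0.02 -0.02] w 0.0599 t 13.2833
```

```bash
python3 -m crank '{"steps":[[[-0.03,0.2,0],[0,0,0]],[[-0.03,0.2,0],[0,0,0]],[[-0.03,0.2,0],[0,0,0]],[[-0.02,0.15,0],[0,0,0]],[[-0.01,0.08,0],[0,0,0]],[[0,0,0],[0,0,0]],[[0,0,0],[0,0,0]]]}' >/dev/null; python3 st.py
python3 -m crank '{"steps":[[[-0.01,0.06,0],[0,0,0]],[[-0.01,0.06,0],[0,0,0]],[[0,0,0],[0,0,0]],[[0,0,0],[0,0,0]]]}' >/dev/null; python3 st.py
```

```text
frame x -0.0090 y 0.0072 z 0.1350 yaw 8.34 F x 0.4 y 0.2 z -1.5 tq [-0.09  0.02  0.01] w 0.0598 t 13.8667
frame x -0.0091 y 0.0102 z 0.1351 yaw 8.33 F x 0.5 y 0.0 z -1.5 tq [-0.08  0.04 -0.05] w 0.06 t 14.2
```

```bash
python3 -m crank '{"steps":[[[-0.01,0.06,0],[0,0,0]],[[0,0.04,0],[0,0,0]],[[0,0,0],[0,0,0]],[[0,0,0],[0,0,0]]]}' >/dev/null; python3 st.py
```

```text
frame x -0.0090 y 0.0127 z 0.1351 yaw 8.33 F x -0.8 y -1.0 z -1.5 tq [-0.2   0.06 -0.04] w 0.0599 t 14.5333
```

```bash
python3 -m crank '{"steps":[[[0,0.04,0],[0,0,0]],[[0,0.04,0],[0,0,0]],[[0,0,0],[0,0,0]]]}' >/dev/null; python3 st.py
```

```text
frame x -0.0090 y 0.0128 z 0.1350 yaw 8.25 F x -1.6 y -5.5 z 0.7 tq [-1.5   0.26  0.16] w 0.0595 t 14.7833
```

```bash
python3 -m crank '{"steps":[[[0.01,-0.04,-0.04],[0,0,0]],[[0,-0.04,0],[0,0,0]],[[0,0,0],[0,0,0]]]}' >/dev/null; python3 st.py
python3 -m crank '{"steps":[[[0,0,0],[0,0,0]],[[0,0,0],[0,0,0]],[[0,0,0],[0,0,0]],[[0,0,0],[0,0,0]],[[0,0,0.2],[0,0,0]],[[0,0,0.7],[0,0,0]],[[0,0,1],[0,0,0]],[[0,0,0.9],[0,0,0]]]}' 87; python3 st.py
```

```text
frame x -0.0087 y 0.0128 z 0.1340 yaw 8.33 F x 0.3 y -2.0 z -1.6 tq [-0.54 -0.1  -0.01] w 0.0599 t 15.0333
time: 15.7
ee_pos: [0.5714, 0.1592, 0.2054]
eef_rot: [0.654, 0.757, -0.0, -0.0]
ft_force: [0.0, 0.2, 0.2]
width: 0.0867
grip_force: 0.0
frame x -0.0089 y 0.0126 z 0.2054 yaw 8.32 F x 0.0 y 0.2 z 0.2 tq [-0.02 -0.05 -0.04] w 0.0867 t 15.7
```

```bash
python3 -m crank '{"steps":[[[-0.05,-0.6,0],[0,0,0.08]],[[-0.05,-1,0],[0,0,0.08]],[[-0.05,-1,0],[0,0,0.08]],[[-0.05,-1,0],[0,0,0.08]],[[-0.05,-1,0],[0,0,0.08]],[[-0.05,-1,0],[0,0,0.08]],[[-0.05,-1,0],[0,0,0.08]],[[-0.05,-1,0],[0,0,0.08]],[[-0.05,-1,0],[0,0,0.08]],[[-0.05,-1,0],[0,0,0.08]]]}' >/dev/null
python3 -m crank '{"steps":[[[-0.05,-1,-0.5],[0,0,0]],[[-0.05,-0.5,-1],[0,0,0]],[[0,0,-1],[0,0,0]],[[0,0,-1],[0,0,0]],[[0,0,-1],[0,0,0]],[[0,0,-0.5],[0,0,0]],[[0,0,0],[0,0,0]],[[0,0,0],[0,0,0]]]}'; python3 st.py
```

```text
time: 17.2
ee_pos: [0.5567, -0.1183, 0.0797]
eef_rot: [0.627, 0.779, -0.0, 0.0]
ft_force: [0.5, -0.6, -0.1]
width: 0.087
grip_force: 0.0
frame x -0.0634 y -0.2599 z 0.0797 yaw 12.33 F x 0.4 y -0.7 z -0.1 tq [-0.11  0.01 -0.  ] w 0.087 t 17.2
```

```bash
python3 -m crank '{"steps":[[[0,0,-0.8],[0,0,0]],[[0,0,-0.6],[0,0,0]],[[0,0,-0.25],[0,0,0]],[[0,0,0],[0,0,0]]]}' 70 >/dev/null;python3 st.py
python3 -m crank '{"steps":[[[0,0,0],[0,0,0]],[[0,0,0],[0,0,0]],[[0,0,0],[0,0,0]],[[0,0,0],[0,0,0]],[[0,0,0],[0,0,0]],[[0,0,0],[0,0,0]]]}' 36 25; python3 st.py
```

```text
frame x -0.0635 y -0.2597 z 0.0381 yaw 12.34 F x -1.1 y 0.2 z -0.1 tq [-0.06  0.07  0.01] w 0.0721 t 17.5333
time: 18.03
ee_pos: [0.5569, -0.1182, 0.0384]
eef_rot: [0.627, 0.779, 0.0, 0.0]
ft_force: [-1.3, 0.4, 5.0]
width: 0.0457
grip_force: 25.0
frame x -0.0633 y -0.2598 z 0.0384 yaw 12.33 F x -1.2 y 0.5 z 5.0 tq [ 0.01  0.29 -0.01] w 0.0457 t 18.0333
```

```bash
python3 -m crank '{"steps":[[[0,0,0.5],[0,0,0]],[[0,0,1],[0,0,0]],[[0,0.1,1],[0,0,0]],[[0.1,0.4,1],[0,0,-0.1]],[[0.2,0.9,0.36],[0,0,-0.1]],[[0.2,0.9,0],[0,0,-0.1]],[[0.2,0.9,0],[0,0,-0.1]],[[0.2,0.9,0],[0,0,-0.1]],[[0.2,0.9,0],[0,0,-0.1]],[[0.2,0.9,0],[0,0,-0.1]]]}'>/dev/null
python3 -m crank '{"steps":[[[0,0.6,0],[0,0,-0.1]],[[0,0.5,0],[0,0,0]],[[0,0,0],[0,0,0]],[[0,0,0],[0,0,0]]]}' ; python3 st.py
```

```text
time: 19.2
ee_pos: [0.5889, 0.0566, 0.1347]
eef_rot: [0.654, 0.757, -0.0, 0.0]
ft_force: [-0.1, 0.1, -0.3]
width: 0.0457
grip_force: 25.0
frame x -0.0064 y -0.0915 z 0.1347 yaw 8.38 F x -0.1 y 0.1 z -0.3 tq [-0.11  0.05 -0.03] w 0.0457 t 19.2
```

```bash
python3 -m crank '{"steps":[[[-0.1,-0.01,0.01],[0,0,0]],[[-0.01,0.08,0],[0,0,0]],[[-0.01,0.08,0],[0,0,0]],[[0,0,0],[0,0,0]],[[0,0,0],[0,0,0]]]}' >/dev/null; python3 st.py
python3 -m crank '{"steps":[[[-0.01,0.08,0],[0,0,0]],[[-0.01,0.08,0],[0,0,0]],[[-0.01,0.08,0],[0,0,0]],[[-0.01,0.08,0],[0,0,0]],[[-0.01,0.08,0],[0,0,0]],[[0,0,0],[0,0,0]]]}' >/dev/null; python3 st.py
```

```text
frame x -0.0086 y -0.0873 z 0.1346 yaw 8.32 F x 0.5 y 1.0 z -0.7 tq [-0.09 -0.01 -0.05] w 0.0456 t 19.6167
frame x -0.0084 y -0.0763 z 0.1345 yaw 8.38 F x -0.2 y 0.0 z -1.1 tq [-0.09  0.06  0.  ] w 0.0458 t 20.1167
```

```bash
python3 -m crank '{"steps":[[[-0.02,0.1,0.01],[0,0,0]],[[-0.02,0.1,0],[0,0,0]],[[-0.02,0.1,0],[0,0,0]],[[-0.02,0.1,0],[0,0,0]],[[-0.01,0.1,0],[0,0,0]],[[0,0,0],[0,0,0]]]}' >/dev/null; python3 st.py
python3 -m crank '{"steps":[[[-0.02,0.1,0],[0,0,0]],[[-0.02,0.1,0],[0,0,0]],[[-0.02,0.1,0],[0,0,0]],[[-0.01,0.1,0],[0,0,0]],[[-0.01,0.1,0],[0,0,0]],[[-0.01,0.1,0],[0,0,0]],[[0,0,0],[0,0,0]]]}' >/dev/null; python3 st.py
```

```text
frame x -0.0088 y -0.0635 z 0.1348 yaw 8.38 F x 0.2 y -0.7 z -0.5 tq [-0.07  0.03 -0.01] w 0.0456 t 20.6167
frame x -0.0089 y -0.0484 z 0.1348 yaw 8.38 F x -0.7 y -0.2 z -0.6 tq [-0.03  0.04 -0.07] w 0.0453 t 21.2
```

```bash
python3 -m crank '{"steps":[[[-0.03,0.2,0],[0,0,0]],[[-0.03,0.2,0],[0,0,0]],[[-0.03,0.2,0],[0,0,0]],[[-0.03,0.2,0],[0,0,0]],[[-0.01,0.05,0],[0,0,0]],[[0,0,0],[0,0,0]],[[0,0,0],[0,0,0]]]}' >/dev/null; python3 st.py
python3 -m crank '{"steps":[[[-0.01,0.06,0],[0,0,0]],[[-0.01,0.06,0],[0,0,0]],[[0,0.04,0],[0,0,0]],[[0,0,0],[0,0,0]]]}' >/dev/null; python3 st.py
```

```text
frame x -0.0090 y -0.0278 z 0.1348 yaw 8.34 F x -0.5 y -0.9 z -0.6 tq [-0.12  0.11 -0.02] w 0.0453 t 21.7833
frame x -0.0090 y -0.0234 z 0.1348 yaw 8.34 F x 0.0 y -0.2 z -0.5 tq [-0.06  0.02  0.04] w 0.0456 t 22.1167
```

```bash
python3 -m crank '{"steps":[[[-0.01,0.06,0],[0,0,0]],[[0,0.06,0],[0,0,0]],[[0,0,0],[0,0,0]],[[0,0,0],[0,0,0]]]}' >/dev/null; python3 st.py
```

```text
frame x -0.0088 y -0.0212 z 0.1348 yaw 8.30 F x -0.5 y -2.9 z -0.4 tq [-0.73  0.04  0.09] w 0.046 t 22.45
```

```bash
python3 -m crank '{"steps":[[[0,0.04,0],[0,0,0]],[[0,0,0],[0,0,0]],[[0,0,0],[0,0,0]]]}' >/dev/null; python3 st.py
python3 -m crank '{"steps":[[[0,-0.08,-0.04],[0,0,0]],[[0,0,0],[0,0,0]]]}' >/dev/null; python3 st.py
python3 -m crank '{"steps":[[[0,0,0],[0,0,0]],[[0,0,0],[0,0,0]],[[0,0,0],[0,0,0]],[[0,0,0],[0,0,0]],[[0,0,0],[0,0,0]],[[0,0,0.2],[0,0,0]],[[0,0,0.7],[0,0,0]],[[0,0,1],[0,0,0]],[[0,0,0.9],[0,0,0]]]}' 80 >/dev/null; python3 st.py
```

```text
frame x -0.0088 y -0.0212 z 0.1348 yaw 8.26 F x -1.4 y -5.9 z -0.5 tq [-1.38  0.09  0.14] w 0.0453 t 22.7
frame x -0.0090 y -0.0215 z 0.1337 yaw 8.32 F x 0.1 y 0.2 z -0.4 tq [-0.08 -0.    0.01] w 0.0455 t 22.8667
frame x -0.0091 y -0.0218 z 0.2051 yaw 8.32 F x 1.3 y 0.1 z -0.1 tq [-0.03 -0.03 -0.03] w 0.0797 t 23.6167
```

```bash
python3 -m crank '{"steps":[[[0.03,-0.5,0],[0,0,0.1]],[[0.03,-1,0],[0,0,0.1]],[[0.03,-1,0],[0,0,0.1]],[[0.03,-1,0],[0,0,0.1]],[[0.03,-1,0],[0,0,0.1]],[[0.03,-1,0],[0,0,0.1]],[[0.03,-1,0],[0,0,0.1]],[[0.03,-1,0],[0,0,0.1]]]}' 80 >/dev/null; python3 st.py
python3 - <<'E'
import numpy as np,cv2
b=np.load("side0.npy",allow_pickle=True).item()["pixels"]
i=b[284:322,360:408]; print(cv2.cvtColor(b,cv2.COLOR_BGR2GRAY)[290:314,372:398])
cv2.imwrite("pics/cap.png",np.clip(cv2.resize(i,None,fx=10,fy=10,interpolation=cv2.INTER_CUBIC).astype(float)*4,0,255).astype(np.uint8))
E
```

```text
frame x -0.0302 y -0.2092 z 0.2044 yaw 12.36 F x 0.9 y -0.3 z -0.7 tq [-0.1   0.03  0.05] w 0.0797 t 24.2833
[[121 132 143 145 147 144 142 140 140 141 143 142 141 142 142 141 141 142
  142 146 146 144 142 141 143 144]
 [115 125 138 143 145 144 141 139 139 142 142 142 141 141 141 141 140 142
  142 146 147 145 142 143 142 142]
 [112 118 131 140 143 142 141 140 139 140 138 132 135 139 141 141 141 142
  143 144 147 145 142 142 140 141]
 [112 113 122 132 140 142 140 135 129 122 114 104 113 122 132 138 142 143
  143 143 144 144 143 140 141 141]
 [112 111 115 122 132 137 127 115  98  85  75  61  68  86 109 126 138 144
  142 143 144 144 144 142 143 142]
 [113 111 112 115 120 117  95  73  57  50  42  38  40  50  70  97 125 139
  142 144 144 146 147 146 144 143]
 [114 113 111 108 100  81  57  40  37  37  35  35  35  36  42  65  97 122
  137 142 143 145 146 146 146 144]
 [113 114 110  94  74  48  31  30  31  35  38  36  36  36  36  38  62  99
  127 139 141 142 142 143 142 144]
 [115 111 100  76  46  27  18  22  30  34  35  36  35  34  34  35  40  71
  110 132 139 140 141 141 143 144]
 [115 109 
[... 925 characters left out ...]
12  13  15
   14  14  18  51  95 128 141 142]
 [ 59  58  58  57  48  37  28  18  18  17  16  15  13  12  15  19  13  13
   14  23  33  63  96 119 132 137]
 [ 63  59  58  59  54  50  41  28  18  16  18  12  11  12  13  14  14  14
   17  33  57  84 103 114 121 130]
 [ 72  61  60  59  58  59  53  38  28  13  19  19  11  14  12  11  10  20
   33  57  83 102 111 114 115 123]
 [ 92  69  58  59  58  60  55  46  36  25  17  16  14  12  13  14  14  27
   52  80 102 113 113 113 113 117]
 [111  80  63  59  59  57  55  53  46  38  33  24  14  21  24  31  40  57
   80  97 107 110 112 112 111 112]
 [127  99  73  62  59  59  59  57  55  55  59  50  38  44  53  61  76  91
  102 104 103 108 109 111 111 110]]
```

View pics/cap.png

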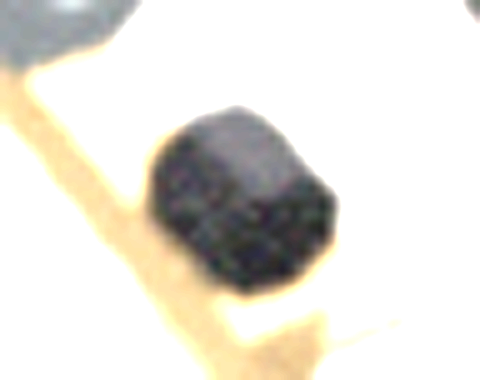

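The enlarged cap (centre about (384,304) in the side picture) shows a lit top flat and a uniformly dark end toward the camera, with no bore. So the open face points along +y, as it does on the rod.

```bash
python3 -m crank '{"steps":[[[0.03,-1,0],[0,0,0]],[[0.03,-1,0],[0,0,0]],[[0.03,-1,0],[0,0,0]],[[0.03,-1,0],[0,0,0]],[[0.03,-1,0],[0,0,0]],[[0.03,-1,0],[0,0,0]],[[0.03,-1,-0.3],[0,0,0]],[[0.03,-0.9,-0.8],[0,0,0]],[[0.03,-0.3,-1],[0,0,0]],[[0,0,-1],[0,0,0]]]}' 70 >/dev/null
python3 -m crank '{"steps":[[[0,0,-1],[0,0,0]],[[0,0,-1],[0,0,0]],[[0,0,0],[0,0,0]],[[0,0,0],[0,0,0]]]}'
```

```text
time: 25.45
ee_pos: [0.5886, -0.2669, 0.0761]
eef_rot: [0.627, 0.779, -0.0, -0.001]
ft_force: [-0.7, 0.2, 0.4]
width: 0.0698
grip_force: 0.0
```

```bash
python3 -m crank '{"steps":[[[0.04,-0.19,-0.8],[0,0,0]],[[0,0,-0.6],[0,0,0]],[[0,0,-0.3],[0,0,0]],[[0,0,0],[0,0,0]],[[0,0,0],[0,0,0]]]}' 60 ; python3 st.py
python3 -m crank '{"steps":[[[0,0,0],[0,0,0]],[[0,0,0],[0,0,0]],[[0,0,0],[0,0,0]],[[0,0,0],[0,0,0]],[[0,0,0],[0,0,0]],[[0,0,0],[0,0,0]]]}' 26 45; python3 st.py
```

```text
time: 25.87
ee_pos: [0.5902, -0.2718, 0.0343]
eef_rot: [0.627, 0.779, 0.0, -0.0]
ft_force: [0.3, -1.2, 0.5]
width: 0.0604
grip_force: 0.0
frame x -0.0525 y -0.4166 z 0.0343 yaw 12.34 F x 0.1 y -1.3 z 0.5 tq [-0.11  0.04  0.03] w 0.0604 t 25.8667
time: 26.37
ee_pos: [0.5902, -0.272, 0.0342]
eef_rot: [0.627, 0.779, 0.0, 0.0]
ft_force: [-0.9, 0.1, 2.1]
width: 0.0356
grip_force: 45.0
frame x -0.0525 y -0.4167 z 0.0342 yaw 12.34 F x -0.9 y 0.3 z 2.1 tq [0.09 0.13 0.01] w 0.0356 t 26.3667
```

```bash
python3 -m crank '{"steps":[[[0,0,0.5],[0,0,0]],[[0,0,1],[0,0,0]],[[0,0.1,1],[0,0,0]],[[0,0.5,1],[0,0,-0.1]],[[0,1,0.56],[0,0,-0.1]],[[0,1,0],[0,0,-0.1]],[[0,1,0],[0,0,-0.1]],[[0,1,0],[0,0,-0.1]],[[-0.05,1,0],[0,0,-0.1]],[[-0.05,1,0],[0,0,-0.1]]]}' >/dev/null
python3 -m crank '{"steps":[[[0,1,0],[0,0,-0.1]],[[0,1,0],[0,0,0]],[[0,1,0],[0,0,0]],[[0,1,0],[0,0,0]],[[0,1,0],[0,0,0]],[[0,1,0],[0,0,0]],[[0,0.6,0],[0,0,0]],[[0,0.3,0],[0,0,0]],[[0,0,0],[0,0,0]],[[0,0,0],[0,0,0]]]}' ; python3 st.py
```

```text
time: 28.03
ee_pos: [0.5876, 0.0645, 0.1357]
eef_rot: [0.654, 0.756, -0.0, 0.0]
ft_force: [0.1, -0.4, -0.9]
width: 0.0355
grip_force: 45.0
frame x -0.0065 y -0.0834 z 0.1357 yaw 8.30 F x 0.0 y -0.5 z -0.9 tq [-0.14  0.01 -0.01] w 0.0355 t 28.0333
```

```bash
python3 -m crank '{"steps":[[[0.01,-0.08,0],[0,0,0]],[[-0.09,-0.01,0],[0,0,0]],[[0,0,0],[0,0,0]],[[0,0,0],[0,0,0]]]}' >/dev/null ; python3 st.py
python3 -m crank '{"steps":[[[-0.01,0.06,0],[0,0,0]],[[-0.01,0.06,0],[0,0,0]],[[-0.01,0.06,0],[0,0,0]],[[0,0,0],[0,0,0]],[[0,0,0],[0,0,0]]]}' >/dev/null; python3 st.py
```

```text
frame x -0.0089 y -0.0853 z 0.1354 yaw 8.25 F x -0.8 y 0.0 z -1.3 tq [-0.05  0.   -0.  ] w 0.0352 t 28.3667
frame x -0.0088 y -0.0795 z 0.1353 yaw 8.36 F x 0.3 y -0.4 z -1.2 tq [-0.1   0.06 -0.03] w 0.0356 t 28.7833
```

```bash
python3 -m crank '{"steps":[[[-0.01,0.06,0],[0,0,0]],[[0,0,0],[0,0,0]],[[0,0,0],[0,0,0]]]}' >/dev/null; python3 st.py
python3 -m crank '{"steps":[[[0.06,0.01,0],[0,0,0]],[[0,0,0],[0,0,0]],[[0,0,0],[0,0,0]]]}' >/dev/null; python3 st.py
python3 -m crank '{"steps":[[[-0.06,-0.01,0],[0,0,0]],[[-0.06,-0.01,0],[0,0,0]],[[0,0,0],[0,0,0]],[[0,0,0],[0,0,0]]]}' >/dev/null; python3 st.py
python3 -m crank '{"steps":[[[0.06,0.01,0],[0,0,0]],[[0,0,0.05],[0,0,0]],[[0,0,0],[0,0,0]],[[0,0,0],[0,0,0]]]}' >/dev/null; python3 st.py
```

```text
frame x -0.0089 y -0.0782 z 0.1353 yaw 8.34 F x 0.5 y 0.2 z -0.4 tq [-0.05 -0.01 -0.  ] w 0.0358 t 29.0333
frame x -0.0072 y -0.0783 z 0.1353 yaw 8.33 F x -0.3 y 0.2 z -0.2 tq [-0.12  0.04 -0.04] w 0.0352 t 29.2833
frame x -0.0102 y -0.0784 z 0.1355 yaw 8.32 F x 1.4 y 0.2 z -1.9 tq [-0.11 -0.45 -0.03] w 0.0358 t 29.6167
frame x -0.0089 y -0.0783 z 0.1366 yaw 8.33 F x 0.0 y -0.0 z -0.2 tq [-0.05  0.05  0.03] w 0.0352 t 29.95
```

```bash
python3 -m crank '{"steps":[[[0.01,0,-0.05],[0,0,0]],[[0,0,-0.05],[0,0,0]],[[0,0,0],[0,0,0]],[[0,0,0],[0,0,0]]]}' >/dev/null; python3 st.py
python3 -m crank '{"steps":[[[0,0,0.05],[0,0,0]],[[0,0,0.05],[0,0,0]],[[0,0,0.02],[0,0,0]],[[0,0,0],[0,0,0]],[[0,0,0],[0,0,0]]]}' >/dev/null; python3 st.py
```

```text
frame x -0.0086 y -0.0783 z 0.1340 yaw 8.33 F x -0.8 y 0.5 z -0.7 tq [-0.04  0.01  0.02] w 0.0356 t 30.2833
frame x -0.0085 y -0.0783 z 0.1371 yaw 8.33 F x -0.2 y 0.4 z -0.7 tq [-0.1   0.05  0.05] w 0.0357 t 30.7
```

```bash
python3 -m crank '{"steps":[[[0,0,-0.065],[0,0,0]],[[-0.01,0.06,0],[0,0,0]],[[-0.01,0.06,0],[0,0,0]],[[0,0,0],[0,0,0]]]}' >/dev/null; python3 st.py
python3 -m crank '{"steps":[[[-0.01,0.06,0],[0,0,0]],[[-0.01,0.06,0],[0,0,0]],[[0,0,0],[0,0,0]]]}' >/dev/null; python3 st.py
```

```text
frame x -0.0087 y -0.0748 z 0.1354 yaw 8.36 F x 0.1 y -0.2 z -0.3 tq [-0.06  0.07 -0.01] w 0.0353 t 31.0333
frame x -0.0086 y -0.0717 z 0.1356 yaw 8.35 F x 0.1 y -0.1 z 1.6 tq [ 0.04  0.07 -0.01] w 0.0354 t 31.2833
```

```bash
python3 -m crank '{"steps":[[[-0.01,0.06,0],[0,0,0]],[[-0.01,0.06,0],[0,0,0]],[[0,0,0],[0,0,0]]]}' >/dev/null; python3 st.py
python3 -m crank '{"steps":[[[-0.01,0.06,0],[0,0,0]],[[-0.01,0.06,0],[0,0,0]],[[0,0,0],[0,0,0]]]}' >/dev/null; python3 st.py
```

```text
frame x -0.0087 y -0.0688 z 0.1355 yaw 8.35 F x 0.0 y -0.6 z 1.6 tq [-0.13 -0.    0.01] w 0.0355 t 31.5333
frame x -0.0088 y -0.0657 z 0.1355 yaw 8.35 F x -0.3 y -0.3 z 1.0 tq [-0.19  0.01 -0.01] w 0.0355 t 31.7833
```

```bash
python3 -m crank '{"steps":[[[-0.01,0.06,0],[0,0,0]],[[-0.01,0.06,0],[0,0,0]],[[0,0,0],[0,0,0]]]}' >/dev/null; python3 st.py
python3 -m crank '{"steps":[[[-0.01,0.06,0],[0,0,0]],[[-0.01,0.06,0],[0,0,0]],[[0,0,0],[0,0,0]]]}' >/dev/null; python3 st.py
```

```text
frame x -0.0089 y -0.0625 z 0.1354 yaw 8.36 F x 1.3 y 0.5 z -0.0 tq [ 0.1   0.03 -0.  ] w 0.0355 t 32.0333
frame x -0.0091 y -0.0594 z 0.1352 yaw 8.37 F x -0.3 y 0.8 z -0.2 tq [-0.1   0.04  0.05] w 0.0352 t 32.2833
```

```bash
python3 -m crank '{"steps":[[[0,0.04,0],[0,0,0]],[[0,0.04,0],[0,0,0]],[[0,0,0],[0,0,0]]]}' >/dev/null; python3 st.py
python3 -m crank '{"steps":[[[0,0.04,0],[0,0,0]],[[0,0.04,0],[0,0,0]],[[0,0,0],[0,0,0]]]}' >/dev/null; python3 st.py
```

```text
frame x -0.0089 y -0.0586 z 0.1353 yaw 8.30 F x -0.6 y -2.7 z -0.2 tq [-0.56  0.1   0.01] w 0.0354 t 32.5333
frame x -0.0089 y -0.0584 z 0.1353 yaw 8.21 F x -1.5 y -8.3 z 0.4 tq [-1.79  0.2   0.02] w 0.0358 t 32.7833
```

```bash
python3 -m crank '{"steps":[[[0,0.04,0],[0,0,0]],[[0,0.02,0],[0,0,0]],[[0,0,0],[0,0,0]]]}' >/dev/null; python3 st.py
python3 -m crank '{"steps":[[[0,-0.06,0],[0,0,0]],[[0.01,-0.08,0],[0,0,0]],[[0,0,0],[0,0,0]],[[0,0,0],[0,0,0]]]}' >/dev/null; python3 st.py
```

```text
frame x -0.0088 y -0.0583 z 0.1353 yaw 8.14 F x -2.6 y -11.0 z 0.3 tq [-2.59  0.24 -0.03] w 0.0355 t 33.0333
frame x -0.0084 y -0.0584 z 0.1355 yaw 8.32 F x -0.6 y -3.5 z -0.4 tq [-0.95  0.06 -0.03] w 0.0355 t 33.3667
```

```bash
python3 -m crank '{"steps":[[[0,-0.02,-0.02],[0,0,0]],[[0,-0.01,-0.02],[0,0,0]],[[0,0,0],[0,0,0]]]}' >/dev/null; python3 st.py
python3 -m crank '{"steps":[[[0,0,0],[0,0,0]],[[0,0,0],[0,0,0]],[[0,0,0],[0,0,0]],[[0,0,0],[0,0,0]],[[0,0,0],[0,0,0]],[[0,0,0.2],[0,0,0]],[[0,0,0.7],[0,0,0]],[[0,0,1],[0,0,0]],[[0,0,1],[0,0,0]]]}' 75 >/dev/null; python3 st.py
python3 -m crank '{"steps":[[[-0.3,-0.3,0.5],[0,0,0]],[[-0.7,-0.7,0.5],[0,0,0]],[[-0.7,-0.7,0.5],[0,0,0]],[[-0.7,-0.7,0],[0,0,0]],[[-0.7,-0.7,0],[0,0,0]],[[-0.7,-0.7,0],[0,0,0]],[[-0.7,-0.7,0],[0,0,0]],[[-0.3,-0.7,0],[0,0,0]],[[0,-0.5,0],[0,0,0]],[[0,0,0],[0,0,0]]]}' >/dev/null
python3 - <<'E'
from h import *
o=np.array([.582,.148]); th=np.radians(8.3); ey=np.array([-np.sin(th),np.cos(th)]); ex=np.array([np.cos(th),np.sin(th)])
I=[]
for n,r0,c0 in (("top",165,225),("side",145,295)):
    c=cams.camera(n); I.append(cv2.resize(c["pixels"][r0:r0+80,c0:c0+100],None,fx=4,fy=4,interpolation=cv2.INTER_CUBIC))
    W,_=cloud(c); q=W[...,:2]-o; x=q@ex; y=q@ey; z=W[...,2]
    for lo in np.arange(-.09,.04,.01):
        k=(z>.12)&(z<.2)&(abs(x+.009)<.036)&(y>=lo)&(y<lo+.01)
        if k.sum()>3: print(n,"y%.3f n%d x %.4f..%.4f ztop %.4f ymin %.4f"%(lo,k.sum(),x[k].min(),x[k].max(),z[k].max(),y[k].min()))
cv2.imwrite("pics/end.png",np.clip(np.hstack(I)*1.5,0,255).astype(np.uint8))
E
```

```text
frame x -0.0083 y -0.0586 z 0.1345 yaw 8.35 F x 0.1 y -2.2 z -0.2 tq [-0.48 -0.06  0.02] w 0.0357 t 33.6167
frame x -0.0089 y -0.0589 z 0.2078 yaw 8.32 F x -0.1 y -0.0 z -0.1 tq [-0.06  0.   -0.06] w 0.0743 t 34.3667
top y-0.080 n29 x -0.0270..0.0094 ztop 0.1752 ymin -0.0748
top y-0.070 n49 x -0.0264..0.0093 ztop 0.1749 ymin -0.0697
top y-0.060 n47 x -0.0267..0.0074 ztop 0.1745 ymin -0.0598
top y-0.050 n42 x -0.0270..0.0095 ztop 0.1757 ymin -0.0496
top y-0.040 n71 x -0.0318..0.0118 ztop 0.1807 ymin -0.0387
top y-0.030 n62 x -0.0316..0.0132 ztop 0.1795 ymin -0.0298
top y-0.020 n61 x -0.0329..0.0114 ztop 0.1802 ymin -0.0198
top y-0.010 n79 x -0.0389..0.0217 ztop 0.1864 ymin -0.0095
top y-0.000 n79 x -0.0398..0.0191 ztop 0.1846 ymin 0.0001
top y0.010 n84 x -0.0395..0.0213 ztop 0.1882 ymin 0.0102
top y0.020 n77 x -0.0392..0.0210 ztop 0.1892 ymin 0.0200
top y0.030 n31 x -0.0307..0.0037 ztop 0.1736 ymin 0.0301
side y-0.080 n109 x -0.0284..0.0071 ztop 0.1706 ymin -0.0789
side y-0.070 n43 x -0.0298..0.0086 ztop 0.1715 ymin -0.0698
side y-0.060 n28 x -0.0289..0.0038 ztop 0.1720 ymin -0.0598
side y-0.050 n33 x -0.0338..0.0086 ztop 0.1758 ymin -0.0500
side y-0.040 n69 x -0.0330..0.0109 ztop 0.1754 ymin -0.0399
side y-0.030 n30 x -0.0324..0.0079 ztop 0.1776 ymin -0.0298
side y-0.020 n15 x -0.0232..0.0077 ztop 0.1772 ymin -0.0187
side y-0.010 n38 x -0.0162..0.0207 ztop 0.1834 ymin -0.0094
side y-0.000 n28 x -0.0411..0.0186 ztop 0.1838 ymin 0.0000
side y0.010 n16 x -0.0409..0.0164 ztop 0.1810 ymin 0.0100
side y0.020 n23 x -0.0397..0.0154 ztop 0.1729 ymin 0.0201
```

View pics/end.png

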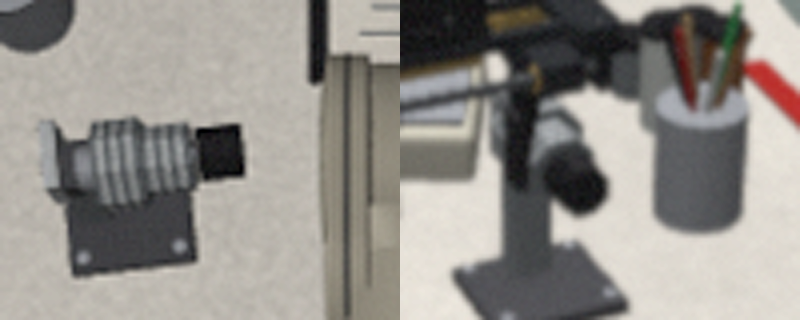

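The top view shows the flange, the large spool, the small spool and the cap in a row, with the cap's end at y ≈ -0.075 in the rod frame, where fully home should put it. The gripper is clear of everything.

```bash
python3 -c "
from h import *
print(ticket.close_job())"
```

```text
the job is handed in; nothing more can be done
None
```

The rod is loaded and the job handed in: large spool against the flange, small spool in front of it, and the cap pressed home past the catch and released, with contact forces up to about 11 N, and about 35 s on the robot's clock.

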